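# Fill the tea-light tube to its mark

## Task

Fill the clear storage tube with tea lights until the top of the stack is level with the dark ring marked on the tube: it takes the two tall tea lights, one on top of the other. Put them in from above one at a time, so that each lies flat with its wick up, and leave the short tea light where it stands on the worktop.

Things in the scene. Friction and masses are not known exactly. Their poses are not given: they have to be found in the camera images.
- tube: Clear upright tube on a round steel foot (110 mm wide) fixed to the worktop. Origin: centre of the foot's underside; z up its axis. Inner floor at z 6 mm, dark ring round it at 54, rim of the mouth (thin steel bead) at 63. Straight bore 74 mm wide, wall 3 mm. A tea light started level into the mouth near the axis and let go there drops flat to the floor or onto the one below; fingers need not go in.
- tall_1: Tall tea light: aluminium cup with white wax, a plain flat disc 54 mm in diameter and 24 mm tall, 50 g or so, loose on the worktop. Origin: centre of its underside; z up through the wick. Same as tall_2.
- tall_2: Tall tea light: aluminium cup with white wax, a plain flat disc 54 mm in diameter and 24 mm tall, 50 g or so, loose on the worktop. Origin: centre of its underside; z up through the wick. Same as tall_1.
- short: Short tea light: like the tall ones, 54 mm in diameter, but only 12 mm tall; loose on the worktop. Origin: centre of its underside; z up through the wick. Not wanted: with it the stack would miss the ring.
Mind the look-alikes: they are no part of the job. What is shaped like the short but orange or purple is not meant.

How it is judged:
By the outcome, as a careful person would: the job done as asked, in the order asked, and still so for the second after the job is handed in, with the robot touching nothing.
It also fails if it takes over 54 s, if anything falls off the work surface, if the arm or the gripper's body presses on something with over 40 N, if the wrist force passes 120 N, or if a joint passes its speed limit or range.

## Robot

A 6-joint arm with a two-finger parallel gripper is mounted at the origin on a cart in front of the work surface, level with it; the furniture and walls round the work are solid. World frame = base frame: x ahead of the robot, y to its left, z up, the work surface at z = 0. Lengths are in m, angles in rad, forces in N, time in s.
With the tool pointing down it reaches from about 0.35 to 0.725 m from the base axis. Payload 6 kg.
Tool frame: the origin (TCP) lies at the very end of the fingers, on their centre line; the grasp point (between the pads) lies tcp_to_grasp behind it (tcp_to_grasp is the distance from the TCP to the grasp point, in m); z points along the fingers, y is the line along which they close (so a half turn about z gives the same grasp; the last joint's range is limited). The gripper opens to 85 mm and grips with 20 to 120 N. Pads are 22 mm wide; open, the fingers measure 114 mm over their backs; the gripper's body (76 mm by 85 mm) begins 54 mm behind the grasp point. The pads swing forward as they close: fully open they stand 13 mm farther back than shut.
Start: joints at [1.577, 0.04, 0.085, 0, -1.615, -0.334], TCP at [0.193, 0.568, 0.231] pointing down, gripper open.
Joint ranges: [-2.56, 2.56], [-1.29, 2.01], [-1.08, 1.49], [-3.29, 1.98], [-2.81, -0.18], [-2.99, 2.99]. Speed limits (rad/s): [2.57, 2.57, 3.01, 3.14, 3.14, 3.14].

## Interface

Orientations are given as a rotation vector (axis times angle).
In Python, from bench import get_state, get_image, hand_in, tcp_to_grasp gives the robot as it stands.
- The arm moves only by the tool servo_tool, never from a script. Its argument "motion" is text: rows parted by semicolons, each of 7 numbers parted by spaces: the turn, a rotation vector about the tool's x, y, z in degrees, then the shift along the tool's x, y, z in m, then the finger opening in m, from 0 to 0.0854. A call has 1 to 20 rows; each row shifts and turns the commanded pose from where the row before left it, along the tool's axes as they then stand; what a row does not reach is not made up. A row lasts 1/12 s, in which the tool goes at most 41.7 mm and 7.16 degrees, less where a joint would pass 70% of its speed; a pose out of reach is approached as far as the arm can. A call is refused whole if a number of a shift passes 0.0417 or a number of a turn 7.16, either way. A call with a gripper value outside its range is refused whole. The fingers move at their own pace and stop on an object; "grip_force" is the grip in N (left out, the last holds). Time passes only in rows, so rows that do not move let the fingers close. It gives the time, the measured TCP pose, the force, the opening and the grip force at its end, in the units of the state.
- get_state(): the state, without advancing time (a new reading comes with each control period).
- get_image(name): name is "scene" or "top"; returns a dict with "pixels" (420x560x3 uint8, red, green, blue), "range_z" (420x560 float32, m along the optical axis (not along the pixel's ray), 0 where there is no reading), "mtx" (3x3 intrinsics, pixels), "R" (3x3) and "t" (3): a world point X has camera coordinates R X + t. Camera axes: x right, y down, z forward; pixel columns grow to the right and rows downward; lengths in m; the calibration is good to about 2 mm. A picture is of the moment at which its call begins.
- hand_in(): hands the job in; it is judged then, once.
The state is a dict: "time": time; "joint_pos": joint angles; "joint_velocities": joint speeds; "effort": joint torques, N m; "tcp_pos": TCP position; "tool_rot": TCP orientation; "ft_force": force on the tool from outside, world axes, zero at the start; "ft_torque": the same for the moment, N m; "gripper_width": finger opening in m; "gripper_force": force on a finger pad.
Only numpy, scipy, OpenCV 4.12 (cv2) and the standard library are available. Lean on these libraries where they do the work, as an engineer would, in place of code of your own. Each camera call takes 0.05 s, during which the arm holds its last target. There are 200 camera calls.

## Working session

There is one attempt and no reset: what is moved stays moved. The work goes in short steps, Python scripts to look and compute and a tool call to move; the robot and the scene stay as the last step left them, time stands still between calls to the robot, and variables do not carry over. Pictures are saved under pics/ and viewed, at most 10 in all, crops included, and the job is handed in when it is done.

Besides the shell and the picture viewer there is one more tool, called after "Call:" as name(argument=value, ...), one argument or row to a line, values as JSON. servo_tool: Moves the arm, as the interface text tells. Its arguments: {"type":"object","properties":{"motion":{"type":"string"},"grip_force":{"type":"number"}},"required":["motion"]}

```bash
mkdir -p pics
python3 - <<'E'
from bench import *
import cv2,numpy as np
s=get_state();print(s, tcp_to_grasp)
for n in("scene","top"):
    i=get_image(n);np.savez(f"{n}.npz",**i);cv2.imwrite(f"pics/{n}0.png",i["pixels"][:,:,::-1])
E
```

```text
{'time': 0.0, 'joint_pos': array([ 1.57668834e+00,  4.07899135e-02,  8.38012918e-02, -4.60962339e-04,
       -1.61550573e+00, -3.33660576e-01]), 'joint_velocities': array([ 0.00195101, -0.00185383,  0.00139963,  0.00025884,  0.00034099,
       -0.00100276]), 'effort': array([-1.30195043e-03, -3.68200099e+01,  3.47405112e+01,  6.93221882e+00,
       -5.56449144e-03, -4.03239000e-06]), 'tcp_pos': array([0.1929984 , 0.56775942, 0.23028657]), 'tool_rot': array([ 3.09777567e+00, -5.12239016e-01, -2.62172330e-04]), 'ft_force': array([1.05845373, 0.59765445, 0.69561168]), 'ft_torque': array([-0.01536177, -0.06208193, -0.00196785]), 'gripper_force': 0.0, 'gripper_width': 0.0856164939754138} 0.0187
```

View pics/top0.png

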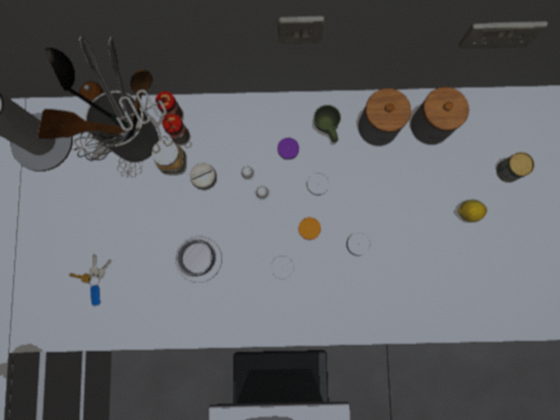

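View pics/scene0.png

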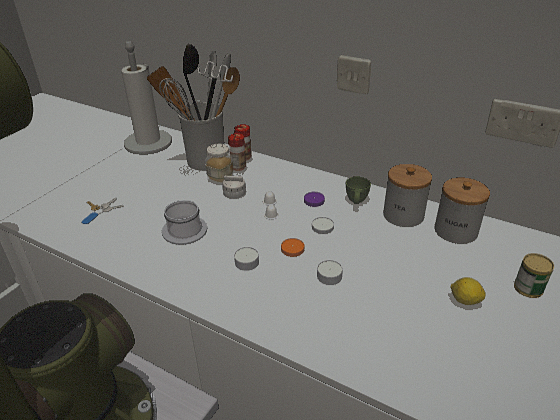

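The top view shows three white discs, at px (282,267), (359,244) and (318,183). In the scene view they are at (246,259), (329,272) and (322,225). The orange disc (310,229) and the purple disc (288,149) are look-alikes. The tube is at (200,258). The two discs nearer the robot look tall and the far one looks short, so I'll measure their heights and crop to check.

```bash
cat > h.py <<'E'
import numpy as np,cv2
def load(n): return dict(np.load(f"{n}.npz"))
def cloud(i):
    h,w=i["range_z"].shape;u,v=np.meshgrid(np.arange(w),np.arange(h))
    r=np.stack([u,v,np.ones_like(u)],-1)@np.linalg.inv(i["mtx"]).T
    return (r*i["range_z"][...,None]-i["t"])@i["R"]
def hough(i): pass
E
python3 - <<'E'
from h import *
T=load("top");S=load("scene");P=cloud(T)
print(T["mtx"],-T["R"].T@T["t"],T["R"])
Q=cloud(S)
for n,u,v in[("a",282,267),("b",359,244),("c",318,183),("or",310,229),("pu",288,149),("dish",203,176),("tube",200,258)]:
    w=P[v-26:v+27,u-26:u+27]; z=w[...,2]
    m=(z>.006)&(z<.2)
    p=w[m]
    c=(p[:,:2].max(0)+p[:,:2].min(0))/2
    print(n,P[v,u].round(3),m.sum(),np.median(p,0).round(4),c.round(4),p.min(0).round(3),p.max(0).round(3),"bg z",np.median(z).round(4))
    d=np.linalg.norm(Q[...,:2]-P[v,u,:2],axis=-1)<.02
    print("   scene z pct",np.percentile(Q[d][:,2],[10,50,90,99]).round(4))
w=P[215:302,155:246]
print((P[258,170:232,2]*1000).round()); print((P[228:290,200,2]*1000).round())
a=cv2.resize(T["pixels"][160:290,150:380,::-1],None,fx=3.4,fy=3.4,interpolation=2)
cv2.imwrite("pics/cropT.png",np.clip(a*1.0,0,255))
a=cv2.resize(S["pixels"][180:300,150:350,::-1],None,fx=4,fy=4,interpolation=2)
cv2.imwrite("pics/cropS.png",a)
E
```

```text
[[482.40020265   0.         278.60430087]
 [  0.         482.40020265 207.17132342]
 [  0.           0.           1.        ]] [ 0.40850179 -0.01131331  1.14796464] [[-2.35797483e-02 -9.99712003e-01 -4.46161588e-03]
 [-9.85965103e-01  2.39928604e-02 -1.65218515e-01]
 [ 1.65277980e-01  5.03186561e-04 -9.86246894e-01]]
a [ 0.456 -0.015  0.024] 424 [ 0.4564 -0.0152  0.021 ] [ 0.4737 -0.0322] [ 0.431 -0.075  0.006] [0.516 0.01  0.028] bg z -0.0008
   scene z pct [0.0217 0.0236 0.0253 0.0269]
b [ 0.506 -0.197  0.021] 435 [ 0.5056 -0.1945  0.021 ] [ 0.4951 -0.1899] [ 0.459 -0.243  0.007] [ 0.532 -0.137  0.028] bg z -0.0008
   scene z pct [0.0218 0.0234 0.0253 0.0264]
c [ 0.656 -0.107  0.008] 348 [ 0.6555 -0.1055  0.0091] [ 0.6757 -0.0889] [ 0.628 -0.132  0.006] [ 0.723 -0.046  0.016] bg z -0.0008
   scene z pct [0.0094 0.0115 0.0133 0.0153]
or [ 0.545 -0.084  0.006] 381 [ 0.5468 -0.0816  0.0091] [ 0.5359 -0.0993] [ 0.489 -0.143  0.006] [ 0.582 -0.056  0.015] bg z -0.0009
   scene z pct [0.0098 0.0115 0.0131 0.0145]
pu [ 0.741 -0.037  0.014] 355 [ 0.7442 -0.037   0.0091] [ 0.7367 -0.0554] [
[... 376 characters left out ...]
 bg z 0.0035Traceback (most recent call last):
  File "<stdin>", line 12, in <module>
    return _quantile_unchecked(
        a, q, axis, out, overwrite_input, method, keepdims, weights)
    return _ureduce(a,
                    func=_quantile_ureduce_func,
    ...<5 lines>...
                    overwrite_input=overwrite_input,
                    method=method)
    r = func(a, **kwargs)
    result = _quantile(arr,
                       quantiles=q,
    ...<2 lines>...
                       out=out,
                       weights=wgt)
    slices_having_nans = np.isnan(arr[-1, ...])
                                  ~~~^^^^^^^^^
IndexError: index -1 is out of bounds for axis 0 with size 0
```

Discs a and b are about 24 mm tall, so they are the tall ones. Disc c is 12 mm, so it is the short one. Next I'll fit precise centres.

Run:
```python
from h import *
T=load("top");S=load("scene");P=cloud(T);Q=cloud(S)
def near(C,c,r,z0,z1):
    m=(np.linalg.norm(C[...,:2]-c,axis=-1)<r)&(C[...,2]>z0)&(C[...,2]<z1);return C[m]
def circ(p):
    (x,y),r=cv2.minEnclosingCircle(p[:,:2].astype(np.float32));return np.round([x,y,r],4)
for n,c,z0,z1 in[("a",(.456,-.015),.016,.035),("b",(.506,-.197),.016,.035),("c",(.656,-.107),.006,.03)]:
    for C,k in((P,"top"),(Q,"scene")):
        p=near(C,c,.045,z0,z1);print(n,k,len(p),"mean",p.mean(0).round(4),circ(p))
for C,k in((P,"top"),(Q,"scene")):
    for z0,z1 in((.003,.012),(.05,.058),(.058,.07)):
        p=near(C,(.48,.181),.075,z0,z1)
        if len(p)>5: print("tube",k,z0,len(p),p.mean(0).round(4),circ(p), ((p[:,:2].max(0)+p[:,:2].min(0))/2).round(4))
# rectify top colour image to plane z=.063 and z=.0 for overlays at 0.5mm/px
def rect(I,c,z,w=.07,s=.0005):
    g=np.arange(-w,w,s);X=np.stack(np.meshgrid(c[0]+g,c[1]+g,indexing="ij"),-1)
    X=np.concatenate([X,np.full(X.shape[:2]+(1,),z)],-1)@I["R"].T+I["t"]
    q=(X/X[...,2:])@I["mtx"].T
    return cv2.remap(I["pixels"][:,:,::-1].copy(),q[...,0].astype("f4"),q[...,1].astype("f4"),1)
a=[np.hstack([rect(T,(.48,.181),.063),rect(T,(.456,-.015),.024),rect(T,(.506,-.197),.024)]),
   np.hstack([rect(S,(.48,.181),.063),rect(S,(.456,-.015),.024),rect(S,(.506,-.197),.024)])]
im=np.vstack(a)
for r in(0,1):
  for k,rad in enumerate((37,27,27)): cv2.circle(im,(140+280*k,140+280*r),rad*2,(0,0,255),1)
cv2.imwrite("pics/rect.png",cv2.resize(im,(800,533)))
a=cv2.resize(S["pixels"][180:300,150:350,::-1],None,fx=4,fy=4,interpolation=2)
cv2.imwrite("pics/cropS.png",a)
```

```text
a top 416 mean [ 0.4562 -0.0149  0.021 ] [ 0.4562 -0.0147  0.027 ]
a scene 377 mean [ 0.4572 -0.0165  0.0231] [ 0.4595 -0.015   0.0296]
b top 416 mean [ 0.506 -0.195  0.021] [ 0.5064 -0.1951  0.0273]
b scene 422 mean [ 0.5069 -0.1961  0.023 ] [ 0.5085 -0.1939  0.0293]
c top 343 mean [ 0.6549 -0.1057  0.0094] [ 0.6544 -0.1061  0.027 ]
c scene 284 mean [ 0.6563 -0.1066  0.0113] [ 0.658  -0.1044  0.0303]
tube top 0.003 1059 [0.4779 0.179  0.0056] [0.4802 0.1794 0.0746] [0.4802 0.1804]
tube top 0.05 85 [0.4778 0.1777 0.0545] [0.4806 0.1821 0.0414] [0.4802 0.1808]
tube top 0.058 164 [0.4808 0.1844 0.0621] [0.4808 0.1826 0.0405] [0.4809 0.183 ]
tube scene 0.003 513 [0.4645 0.1662 0.0069] [0.4798 0.181  0.0742] [0.4813 0.1812]
tube scene 0.05 183 [0.4817 0.1811 0.0543] [0.4829 0.1823 0.0419] [0.4823 0.1812]
tube scene 0.058 224 [0.482  0.1815 0.0623] [0.4825 0.1816 0.0431] [0.4825 0.182 ]
```

View pics/cropS.png

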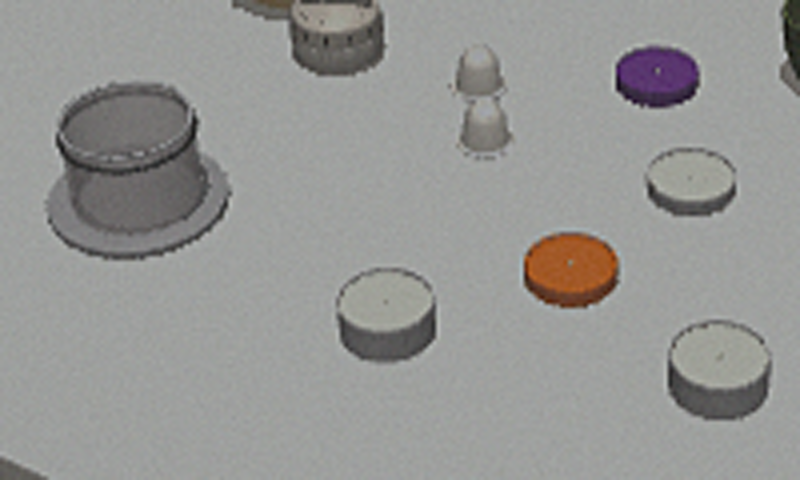

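View pics/rect.png

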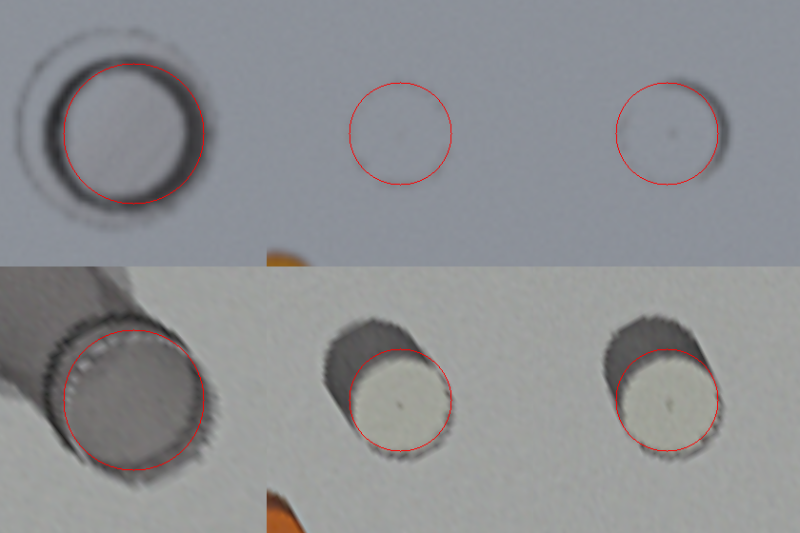

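The enlarged crop shows the tall white lights at (386,315) and (719,370) in crop pixels. The short white one is at (691,180), and the orange and purple discs are not wanted. The rectified views put the centres at about a = (0.457, −0.015), b = (0.507, −0.195) and the tube = (0.4815, 0.1815).

Closed on 54 mm, the fingers are wider than the bore, so I'll grip only the top 10 mm of each light and keep the tips above the rim.

```bash
cat > go.py <<'E'
import sys,numpy as np
from bench import get_state
from scipy.spatial.transform import Rotation as R
s=get_state();M=R.from_rotvec(s["tool_rot"])
print("t",round(s["time"],2),s["tcp_pos"].round(4),"w",round(s["gripper_width"],4),"F",s["ft_force"].round(1),s["gripper_force"],"tilt z",M.as_matrix()[:,2].round(4))
t=np.array(list(map(float,sys.argv[1:4])));print("tool-frame delta",M.inv().apply(t-s["tcp_pos"]).round(4))
E
python3 go.py .457 -.015 .10
```

```text
t 0.1 [0.193  0.5678 0.2304] w 0.0853 F [-0.1  0.1 -0.1] 0.0 tilt z [-4.0e-04 -1.5e-03 -1.0e+00]
tool-frame delta [0.4375 0.4666 0.1312]
```

Call:
servo_tool(
  motion="0 0 0 0.0243 0.0259 0.0073 0.085;0 0 0 0.0243 0.0259 0.0073 0.085;0 0 0 0.0243 0.0259 0.0073 0.085;0 0 0 0.0243 0.0259 0.0073 0.085;0 0 0 0.0243 0.0259 0.0073 0.085;0 0 0 0.0243 0.0259 0.0073 0.085;0 0 0 0.0243 0.0259 0.0073 0.085;0 0 0 0.0243 0.0259 0.0073 0.085;0 0 0 0.0243 0.0259 0.0073 0.085;0 0 0 0.0243 0.0259 0.0073 0.085;0 0 0 0.0243 0.0259 0.0073 0.085;0 0 0 0.0243 0.0259 0.0073 0.085;0 0 0 0.0243 0.0259 0.0073 0.085;0 0 0 0.0243 0.0259 0.0073 0.085;0 0 0 0.0243 0.0259 0.0073 0.085;0 0 0 0.0243 0.0259 0.0073 0.085;0 0 0 0.0243 0.0259 0.0073 0.085;0 0 0 0.0243 0.0259 0.0073 0.085;0 0 0 0 0 0 0.085;0 0 0 0 0 0 0.085",
  grip_force=30,
)

```text
time: 1.77
tcp_pos: [0.4567, -0.0161, 0.0987]
tool_rot: [3.097, -0.519, -0.004]
ft_force: [-0.1, 0.7, 0.6]
gripper_width: 0.0849
gripper_force: 0.0
```

```bash
python3 go.py .457 -.015 .010
```

```text
t 1.77 [ 0.4567 -0.0161  0.0987] w 0.0849 F [-0.1  0.7  0.6] 0.0 tilt z [-2.5e-03 -9.0e-04 -1.0e+00]
tool-frame delta [ 0.0001 -0.0012  0.0887]
```

Call:
servo_tool(
  motion="0 0 0 0 -0.0012 0.015 0.085;0 0 0 0 0 0.02 0.085;0 0 0 0 0 0.02 0.085;0 0 0 0 0 0.02 0.085;0 0 0 0 0 0.0137 0.085;0 0 0 0 0 0 0.07;0 0 0 0 0 0 0.06;0 0 0 0 0 0 0.05;0 0 0 0 0 0 0.045;0 0 0 0 0 0 0.045;0 0 0 0 0 0 0.045;0 0 0 0 0 0 0.045;0 0 0 0 0 0 0.045;0 0 0 0 0 0 0.045;0 0 0 0 0 0 0.045;0 0 0 0 0 0 0.045",
  grip_force=30,
)

```text
time: 3.1
tcp_pos: [0.4587, -0.0125, 0.0129]
tool_rot: [-3.098, 0.512, -0.004]
ft_force: [-1.2, 2.7, 5.8]
gripper_width: 0.0525
gripper_force: 32.0
```

```bash
python3 go.py .457 -.015 .12;  python3 - <<'E'
from bench import *
import cv2,numpy as np
i=get_image("scene");cv2.imwrite("pics/g1.png",cv2.resize(i["pixels"][160:290,170:340,::-1],None,fx=4,fy=4))
E
```

```text
t 3.1 [ 0.4587 -0.0125  0.0129] w 0.0525 F [-1.2  2.7  5.8] 31.9671767950058 tilt z [ 2.8e-03  9.0e-04 -1.0e+00]
tool-frame delta [-0.0005  0.0027 -0.1071]
```

View pics/g1.png

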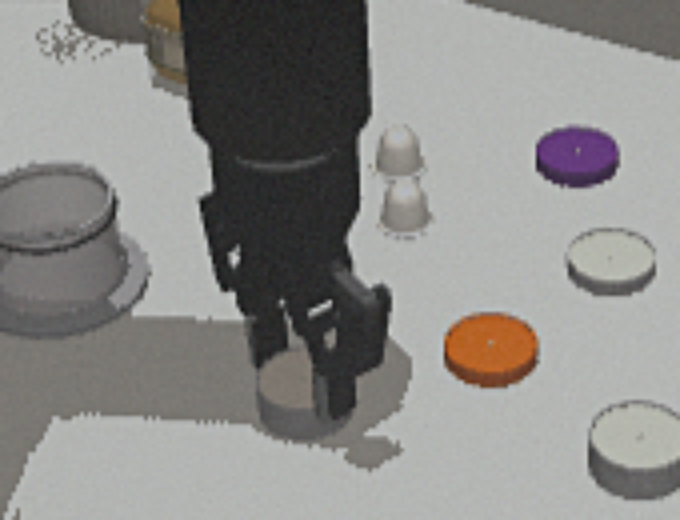

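The crop shows the fingers holding the near tall light at about (305,390), gripped on its upper half. Lifting now.

Call:
servo_tool(
  motion="0 0 0 0 0 -0.01 0.045;0 0 0 0 0 -0.02 0.045;0 0 0 0 0 -0.02 0.045;0 0 0 0 0 -0.02 0.045;0 0 0 0 0 -0.02 0.045;0 0 0 0 0 -0.02 0.045;0 0 0 0 0 0 0.045;0 0 0 0 0 0 0.045",
)

```text
time: 3.82
tcp_pos: [0.458, -0.0129, 0.1228]
tool_rot: [-3.098, 0.513, -0.003]
ft_force: [-0.0, 0.3, -1.3]
gripper_width: 0.0521
gripper_force: 31.6
```

```bash
python3 go.py .4815 .1815 .12;  python3 - <<'E'
from bench import *
import cv2,numpy as np
i=get_image("scene");np.savez("lift.npz",**i);cv2.imwrite("pics/g2.png",cv2.resize(i["pixels"][110:290,170:340,::-1],None,fx=3.3,fy=3.3))
E
```

```text
t 3.82 [ 0.458  -0.0129  0.1228] w 0.0521 F [-0.   0.3 -1.3] 31.57650053501129 tilt z [ 2.3e-03  8.0e-04 -1.0e+00]
tool-frame delta [-0.0404 -0.1916  0.003 ]
```

View pics/g2.png

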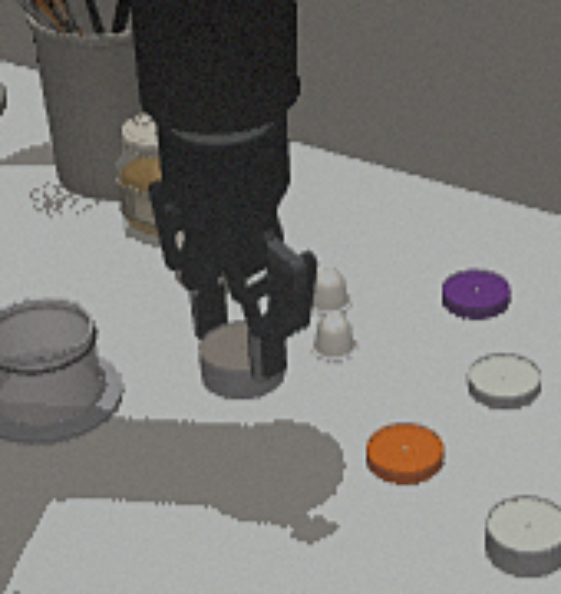

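The light is held level at (242,360) in the crop. I'll measure how far it protrudes below the fingertips and where its centre is relative to the TCP.

Run:
```python
from h import *
I=load("lift");Q=cloud(I)
r=I["pixels"].mean(-1)
m=(np.linalg.norm(Q[...,:2]-(.457,-.014),axis=-1)<.06)&(Q[...,2]>.07)&(Q[...,2]<.16)
dark=m&(r<55); lite=m&(r>=60)
for n,k in(("finger",dark),("disc",lite)):
    p=Q[k];print(n,len(p),np.percentile(p[:,2],[0,1,3,10,50,90]).round(4),p.min(0).round(3),p.max(0).round(3))
for u in range(230,258,2):
    k=m[:,u];print(u,[(int(v),int(r[v,u]),*(Q[v,u]*1000).round().astype(int)) for v in np.where(k)[0][-6:]])
```

```text
finger 165 [0.1305 0.1322 0.1343 0.1372 0.1477 0.1578] [ 0.438 -0.054  0.131] [0.476 0.022 0.16 ]
disc 404 [0.1112 0.1123 0.1137 0.1168 0.1326 0.137 ] [ 0.431 -0.053  0.111] [0.485 0.026 0.159]
230 [(211, 31, np.int64(457), np.int64(16), np.int64(135)), (212, 48, np.int64(458), np.int64(17), np.int64(131)), (214, 116, np.int64(448), np.int64(10), np.int64(135)), (215, 101, np.int64(444), np.int64(7), np.int64(136)), (216, 131, np.int64(441), np.int64(5), np.int64(136)), (217, 115, np.int64(447), np.int64(10), np.int64(127))]
232 [(221, 80, np.int64(435), np.int64(-4), np.int64(130)), (222, 77, np.int64(436), np.int64(-2), np.int64(126)), (223, 72, np.int64(438), np.int64(0), np.int64(121)), (224, 73, np.int64(436), np.int64(-2), np.int64(121)), (225, 68, np.int64(437), np.int64(-1), np.int64(117)), (226, 63, np.int64(436), np.int64(-1), np.int64(115))]
234 [(223, 77, np.int64(435), np.int64(-8), np.int64(127)), (224, 88, np.int64(433), np.int64(-9), np.int64(126)), (225, 78, np.int64(433), np.int64(-9), np.int64(123)), (226, 82, np.int64(434), np.int64(-8), np.int64(119)), (227, 82, 
[... 3153 characters left out ...]
, np.int64(111))]
254 [(221, 40, np.int64(448), np.int64(-49), np.int64(138)), (222, 42, np.int64(446), np.int64(-51), np.int64(137)), (223, 74, np.int64(454), np.int64(-45), np.int64(128)), (224, 75, np.int64(460), np.int64(-41), np.int64(119)), (225, 69, np.int64(460), np.int64(-40), np.int64(116)), (226, 86, np.int64(460), np.int64(-40), np.int64(114))]
256 [(217, 58, np.int64(452), np.int64(-52), np.int64(147)), (218, 58, np.int64(451), np.int64(-53), np.int64(145)), (219, 36, np.int64(451), np.int64(-53), np.int64(143)), (220, 24, np.int64(451), np.int64(-53), np.int64(140)), (221, 48, np.int64(452), np.int64(-51), np.int64(136)), (222, 113, np.int64(474), np.int64(-37), np.int64(114))]
```

The light's bottom is about 11–12 mm below the TCP and the fingertips are about 8 mm above the TCP. A release at TCP z ≈ 0.062 puts the light about 12 mm into the mouth, with the fingertips clear of the rim.

Call:
servo_tool(
  motion="0 0 0 -0.002 -0.008 0 0.045;0 0 0 -0.0038 -0.018 0 0.045;0 0 0 -0.0043 -0.0206 0 0.045;0 0 0 -0.0043 -0.0206 0 0.045;0 0 0 -0.0043 -0.0206 0 0.045;0 0 0 -0.0043 -0.0206 0 0.045;0 0 0 -0.0043 -0.0206 0 0.045;0 0 0 -0.0043 -0.0206 0 0.045;0 0 0 -0.0043 -0.0206 0 0.045;0 0 0 -0.0033 -0.0146 0 0.045;0 0 0 -0.0012 -0.0068 0 0.045;0 0 0 0 0 0 0.045;0 0 0 0 0 0 0.045;0 0 0 0 0 0 0.045",
)

```text
time: 5.03
tcp_pos: [0.4809, 0.1807, 0.1211]
tool_rot: [3.099, -0.513, -0.0]
ft_force: [-0.4, -0.3, -0.7]
gripper_width: 0.0523
gripper_force: 31.6
```

```bash
python3 go.py .4815 .1815 .062
```

```text
t 5.03 [0.4809 0.1807 0.1211] w 0.0523 F [-0.4 -0.3 -0.7] 31.579862236976624 tilt z [-3.e-04 -5.e-04 -1.e+00]
tool-frame delta [ 0.0003 -0.001   0.0591]
```

Going down, then a check before release.

Call:
servo_tool(
  motion="0 0 0 0 -0.001 0.008 0.045;0 0 0 0 0 0.012 0.045;0 0 0 0 0 0.012 0.045;0 0 0 0 0 0.01 0.045;0 0 0 0 0 0.008 0.045;0 0 0 0 0 0.006 0.045;0 0 0 0 0 0.003 0.045;0 0 0 0 0 0 0.045;0 0 0 0 0 0 0.045;0 0 0 0 0 0 0.045",
)

```text
time: 5.87
tcp_pos: [0.4817, 0.1825, 0.0629]
tool_rot: [-3.099, 0.512, -0.001]
ft_force: [1.0, -0.1, 0.3]
gripper_width: 0.0525
gripper_force: 31.6
```

```bash
python3 go.py .4815 .1815 .062;  python3 - <<'E'
from bench import *
import cv2,numpy as np
i=get_image("scene");cv2.imwrite("pics/g3.png",cv2.resize(i["pixels"][130:260,120:260,::-1],None,fx=4.5,fy=4.5))
E
```

```text
t 5.87 [0.4817 0.1825 0.0629] w 0.0525 F [ 1.  -0.1  0.3] 31.5798157453537 tilt z [ 9.e-04  4.e-04 -1.e+00]
tool-frame delta [0.0002 0.001  0.0009]
```

View pics/g3.png

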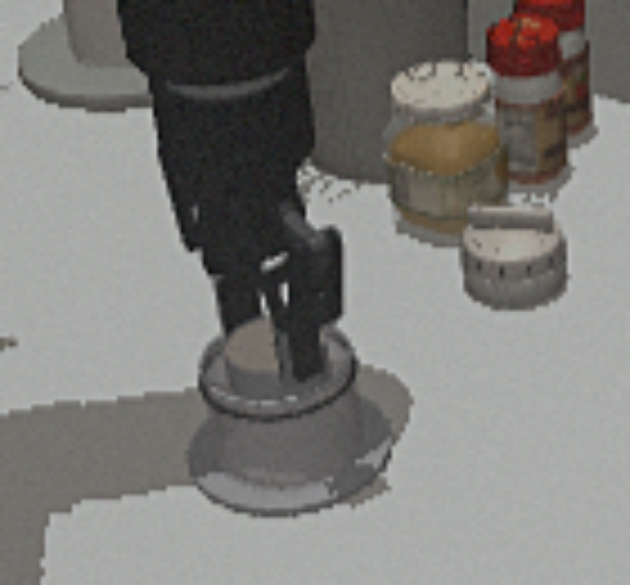

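The crop shows the light started centrally in the mouth (260,360), with the fingertips just at the rim and no contact force. Releasing and raising.

Call:
servo_tool(
  motion="0 0 0 0 0 0 0.085;0 0 0 0 0 0 0.085;0 0 0 0 0 0 0.085;0 0 0 0 0 0 0.085;0 0 0 0 0 0 0.085;0 0 0 0 0 0 0.085;0 0 0 0 0 -0.01 0.085;0 0 0 0 0 -0.02 0.085;0 0 0 0 0 -0.02 0.085;0 0 0 0 0 -0.01 0.085;0 0 0 0 0 0 0.085",
)

```text
time: 6.83
tcp_pos: [0.4826, 0.183, 0.1257]
tool_rot: [-3.096, 0.512, -0.006]
ft_force: [-0.3, 0.6, 0.3]
gripper_width: 0.0848
gripper_force: 0.0
```

```bash
python3 go.py .507 -.195 .12
```

```text
t 6.83 [0.4826 0.183  0.1257] w 0.0848 F [-0.3  0.6  0.3] 0.0 tilt z [ 0.0045  0.0027 -1.    ]
tool-frame delta [0.1447 0.3501 0.0048]
```

Call:
servo_tool(
  motion="0 0 0 0.0103 0.025 0 0.085;0 0 0 0.0103 0.025 0 0.085;0 0 0 0.0103 0.025 0 0.085;0 0 0 0.0103 0.025 0 0.085;0 0 0 0.0103 0.025 0 0.085;0 0 0 0.0103 0.025 0 0.085;0 0 0 0.0103 0.025 0 0.085;0 0 0 0.0103 0.025 0 0.085;0 0 0 0.0103 0.025 0 0.085;0 0 0 0.0103 0.025 0 0.085;0 0 0 0.0103 0.025 0 0.085;0 0 0 0.0103 0.025 0 0.085;0 0 0 0.0103 0.025 0 0.085;0 0 0 0.0103 0.025 0 0.085;0 0 0 0 0 0 0.085;0 0 0 0 0 0 0.085;0 0 0 0 0 0 0.085",
)

```text
time: 8.25
tcp_pos: [0.5048, -0.1952, 0.1214]
tool_rot: [-3.099, 0.513, 0.002]
ft_force: [-0.7, -0.2, 0.1]
gripper_width: 0.0853
gripper_force: 0.0
```

```bash
python3 go.py .507 -.195 .010;  python3 - <<'E'
from bench import *
import cv2,numpy as np
i=get_image("scene");t=get_image("top")
a=cv2.resize(i["pixels"][190:250,150:220,::-1],(400,343));b=cv2.resize(t["pixels"][228:288,165:235,::-1],(400,343))
cv2.imwrite("pics/g4.png",np.hstack([a,b]))
E
```

```text
t 8.25 [ 0.5048 -0.1952  0.1214] w 0.0853 F [-0.7 -0.2  0.1] 0.0 tilt z [-1.2e-03  4.0e-04 -1.0e+00]
tool-frame delta [ 0.0022 -0.0009  0.1114]
```

View pics/g4.png

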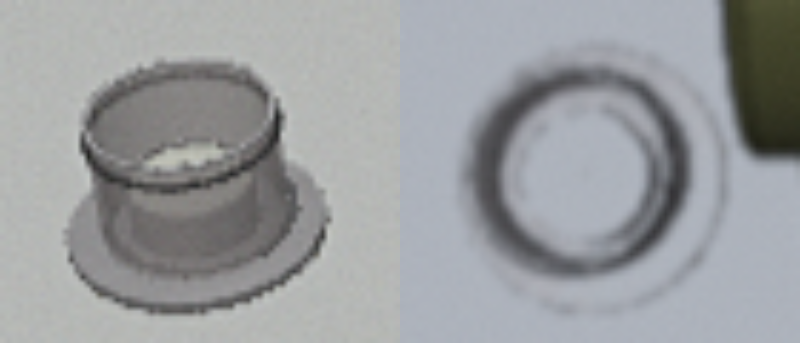

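The first light lies flat on the tube floor, at about (190,200) in the left crop and (590,175) in the right. Now the second one.

Call:
servo_tool(
  motion="0 0 0 0.002 -0.0009 0.0174 0.085;0 0 0 0 0 0.02 0.085;0 0 0 0 0 0.02 0.085;0 0 0 0 0 0.02 0.085;0 0 0 0 0 0.02 0.085;0 0 0 0 0 0.014 0.085;0 0 0 0 0 0 0.07;0 0 0 0 0 0 0.06;0 0 0 0 0 0 0.05;0 0 0 0 0 0 0.045;0 0 0 0 0 0 0.045;0 0 0 0 0 0 0.045;0 0 0 0 0 0 0.045;0 0 0 0 0 0 0.045;0 0 0 0 0 0 0.045;0 0 0 0 0 0 0.045;0 0 0 0 0 0 0.045",
)

```text
time: 9.77
tcp_pos: [0.5084, -0.1952, 0.0124]
tool_rot: [-3.099, 0.512, -0.004]
ft_force: [-0.2, 2.5, 6.0]
gripper_width: 0.0523
gripper_force: 32.1
```

Call:
servo_tool(
  motion="0 0 0 0 0 -0.01 0.045;0 0 0 0 0 -0.02 0.045;0 0 0 0 0 -0.02 0.045;0 0 0 0 0 -0.02 0.045;0 0 0 0 0 -0.02 0.045;0 0 0 0 0 -0.02 0.045;0 0 0 0 0 0 0.045;0 0 0 0 0 0 0.045",
)

```text
time: 10.43
tcp_pos: [0.5078, -0.1954, 0.1224]
tool_rot: [-3.099, 0.513, -0.004]
ft_force: [0.0, -0.0, -1.4]
gripper_width: 0.0522
gripper_force: 31.6
```

```bash
python3 go.py .4815 .1815 .12;  python3 - <<'E'
from bench import *
from h import *
I=get_image("scene");Q=cloud(I);r=I["pixels"].mean(-1);c=get_state()["tcp_pos"]
m=(np.linalg.norm(Q[...,:2]-c[:2],axis=-1)<.06)&(Q[...,2]>.07)&(Q[...,2]<.16)
for n,k in(("finger",m&(r<55)),("disc",m&(r>=60)&(Q[...,2]<.138))):
    p=Q[k];print(n,len(p),np.percentile(p[:,2],[0,1,3,10,50]).round(4),p.min(0).round(3),p.max(0).round(3))
E
```

```text
t 10.43 [ 0.5078 -0.1954  0.1224] w 0.0522 F [ 0.  -0.  -1.4] 31.63586676120758 tilt z [ 2.4e-03 -1.0e-04 -1.0e+00]
tool-frame delta [-0.1463 -0.3484  0.0022]
finger 163 [0.1158 0.1273 0.1335 0.1365 0.1464] [ 0.485 -0.235  0.116] [ 0.527 -0.156  0.16 ]
disc 477 [0.1104 0.1128 0.1139 0.1175 0.1326] [ 0.479 -0.233  0.11 ] [ 0.537 -0.158  0.138]
```

The second light is held the same way as the first. Carrying it to the tube.

Call:
servo_tool(
  motion="0 0 0 -0.0043 -0.0104 0 0.045;0 0 0 -0.0071 -0.0169 0 0.045;0 0 0 -0.0087 -0.0207 0 0.045;0 0 0 -0.0087 -0.0207 0 0.045;0 0 0 -0.0087 -0.0207 0 0.045;0 0 0 -0.0087 -0.0207 0 0.045;0 0 0 -0.0087 -0.0207 0 0.045;0 0 0 -0.0087 -0.0207 0 0.045;0 0 0 -0.0087 -0.0207 0 0.045;0 0 0 -0.0087 -0.0207 0 0.045;0 0 0 -0.0087 -0.0207 0 0.045;0 0 0 -0.0087 -0.0207 0 0.045;0 0 0 -0.0087 -0.0207 0 0.045;0 0 0 -0.0087 -0.0207 0 0.045;0 0 0 -0.0087 -0.0207 0 0.045;0 0 0 -0.0087 -0.0207 0 0.045;0 0 0 -0.0087 -0.0207 0 0.045;0 0 0 -0.0044 -0.0104 0 0.045;0 0 0 0 0 0 0.045;0 0 0 0 0 0 0.045",
)

```text
time: 12.15
tcp_pos: [0.4803, 0.1816, 0.1199]
tool_rot: [3.098, -0.511, -0.002]
ft_force: [-0.6, -0.8, 0.5]
gripper_width: 0.0524
gripper_force: 31.6
```

```bash
python3 go.py .4815 .1815 .062
```

```text
t 12.15 [0.4803 0.1816 0.1199] w 0.0524 F [-0.6 -0.8  0.5] 31.645495891571045 tilt z [-0.0015 -0.0013 -1.    ]
tool-frame delta [ 0.0013 -0.0004  0.0579]
```

Call:
servo_tool(
  motion="0 0 0 0.001 0 0.008 0.045;0 0 0 0 0 0.012 0.045;0 0 0 0 0 0.012 0.045;0 0 0 0 0 0.01 0.045;0 0 0 0 0 0.008 0.045;0 0 0 0 0 0.005 0.045;0 0 0 0 0 0.003 0.045;0 0 0 0 0 0 0.045;0 0 0 0 0 0 0.045;0 0 0 0 0 0 0.045",
)

```text
time: 12.98
tcp_pos: [0.4822, 0.1814, 0.0635]
tool_rot: [-3.099, 0.512, -0.001]
ft_force: [0.7, -0.9, -0.3]
gripper_width: 0.0527
gripper_force: 31.6
```

```bash
python3 go.py .4815 .1815 .062
```

```text
t 12.98 [0.4822 0.1814 0.0635] w 0.0527 F [ 0.7 -0.9 -0.3] 31.645694375038147 tilt z [ 1.e-03  4.e-04 -1.e+00]
tool-frame delta [-0.0007  0.0001  0.0015]
```

Same pose as the first release and no contact. Releasing, raising and backing off to the side.

Call:
servo_tool(
  motion="0 0 0 0 0 0 0.085;0 0 0 0 0 0 0.085;0 0 0 0 0 0 0.085;0 0 0 0 0 0 0.085;0 0 0 0 0 0 0.085;0 0 0 0 0 0 0.085;0 0 0 0 0 -0.01 0.085;0 0 0 0 0 -0.02 0.085;0 0 0 0 0 -0.02 0.085;0 0 0 0 0 -0.02 0.085;0 0 0 0 0.03 0 0.085;0 0 0 0 0.03 0 0.085;0 0 0 0 0.03 0 0.085;0 0 0 0 0.03 0 0.085;0 0 0 0 0.03 0 0.085;0 0 0 0 0.03 0 0.085;0 0 0 0 0 0 0.085;0 0 0 0 0 0 0.085",
)

```text
time: 14.48
tcp_pos: [0.424, 0.0098, 0.1341]
tool_rot: [-3.098, 0.516, -0.003]
ft_force: [0.0, -0.4, 0.8]
gripper_width: 0.0849
gripper_force: 0.0
```

Run:
```python
from bench import *
from h import *
i=get_image("scene");t=get_image("top")
for n,I in(("scene",i),("top",t)):
    Q=cloud(I);p=Q[np.linalg.norm(Q[...,:2]-(.4815,.1815),axis=-1)<.02];print(n,len(p),np.percentile(p[:,2],[5,50,95]).round(4))
    p=Q[(np.linalg.norm(Q[...,:2]-(.656,-.106),axis=-1)<.04)&(Q[...,2]>.006)];print(" short",p.mean(0).round(4))
a=cv2.resize(i["pixels"][190:250,150:220,::-1],(400,343));b=cv2.resize(t["pixels"][228:288,165:235,::-1],(400,343))
cv2.imwrite("pics/g5.png",np.hstack([a,b]))
```

```text
scene 130 [0.0515 0.0539 0.0562]
 short [ 0.6559 -0.1068  0.0115]
top 245 [0.0477 0.0509 0.0542]
 short [ 0.6548 -0.1059  0.0094]
```

View pics/g5.png

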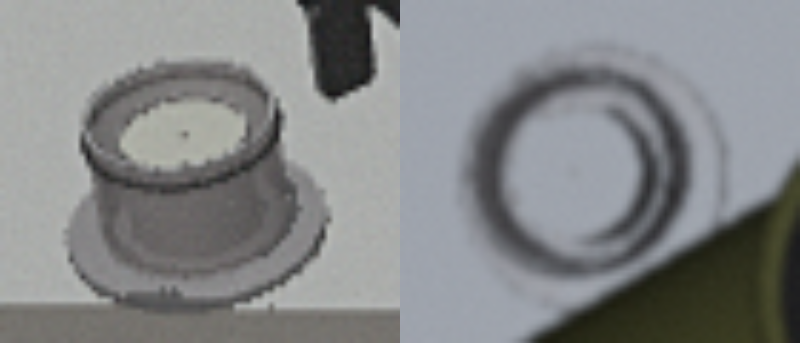

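The second light sits flat, wick up at (183,135) in the left crop. The top of the stack is at z ≈ 0.054, level with the ring, and the short light has not moved.

```bash
python3 -c "
from bench import *
print(hand_in())"
```

```text
the job is handed in; nothing more can be done
None
```

Both tall tea lights are stacked flat in the tube with wicks up, the top level with the ring at about 54 mm; the short one was left where it stood, and the job was handed in at about 15 s.

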